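# Put away the cleaned microscope optics

## Task

Put away the cleaned microscope parts: stand each objective in the open canister base whose colour matches the objective's ring, and stand the two eyepieces in the white tray, one in each bay. Set everything down gently without dropping it, upright as it stands now and resting flat on the floor of its place, and do not knock over the oil bottle.

Things in the scene. Friction and masses are not known exactly. Their poses are not given: they have to be found in the camera images.
- objective_red_center (a point): centre of a loose steel objective with a red ring, standing on its thread, lens up; z up. 44 mm tall, this point 22 mm above the foot. From the foot: brass thread 25 mm diameter to 5 mm, barrel 30 mm diameter to 31 mm (grip here, any yaw), red cone to 39 mm, nose 18 mm. 55-185 g. Gripped with fingertips at least 10 mm above its foot, they clear the canister rim
- objective_yellow_center (a point): centre of a loose steel objective with a yellow ring, standing on its thread, lens up; z up. 50 mm tall, this point 25 mm above the foot. From the foot: brass thread 25 mm diameter to 5 mm, barrel 30 mm diameter to 37 mm (grip here, any yaw), yellow cone to 45 mm, nose 18 mm. 55-185 g. Gripped with fingertips at least 10 mm above its foot, they clear the canister rim
- objective_blue_center (a point): centre of a loose steel objective with a blue ring, standing on its thread, lens up; z up. 58 mm tall, this point 29 mm above the foot. From the foot: brass thread 25 mm diameter to 5 mm, barrel 30 mm diameter to 45 mm (grip here, any yaw), blue cone to 53 mm, nose 18 mm. 55-185 g. Gripped with fingertips at least 10 mm above its foot, they clear the canister rim
- eyepiece_black_center (a point): centre of a loose eyepiece with an all-black housing, standing on its rubber eyecup, bright barrel up; z up. 62 mm tall, this point 31 mm above the foot. From the foot: eyecup 36 mm diameter to 12 mm, housing 34 mm diameter to 34 mm, barrel 23 mm diameter to the top. 55-115 g. Grip housing or barrel at any yaw
- eyepiece_silver_center (a point): centre of a loose eyepiece with a silver fluted collar as its housing, standing on its rubber eyecup, bright barrel up; z up. 62 mm tall, this point 31 mm above the foot. From the foot: eyecup 36 mm diameter to 12 mm, housing 34 mm diameter to 34 mm, barrel 23 mm diameter to the top. 55-115 g. Grip housing or barrel at any yaw
- base_red_seat (a point): centre of the inner floor of the red round canister base (lid off, does not move): 62 mm outside and 54 mm inside diameter; this floor is 3 mm above the mat and 7 mm below the rim
- base_yellow_seat (a point): centre of the inner floor of the yellow round canister base (lid off, does not move): 62 mm outside and 54 mm inside diameter; this floor is 3 mm above the mat and 7 mm below the rim
- base_blue_seat (a point): centre of the inner floor of the blue round canister base (lid off, does not move): 62 mm outside and 54 mm inside diameter; this floor is 3 mm above the mat and 7 mm below the rim
- eyepiece_tray: white tray of two bays with black lining (does not move), 70 mm (its x) by 136 mm (its y), 12 mm high, walls 4 mm; origin at the centre of its underside, on the mat, z up. A wall across the middle parts the bays, each 62 by 62 mm inside, centred 33 mm from the origin along its +y and -y; bay floor 4 mm above the origin
- oil_bottle_center (a point): centre of a small loose amber oil bottle with black cap, 27 mm diameter, 63 mm tall, among the parts; leave it standing. All stands on a fixed grey mat, top at z = 2 mm. Also there, not listed: black dust caps (31 mm wide, 12 high), clear lids (60 mm wide, 48 high), a screwdriver; nothing within 0.75 m of the base and 45 degrees of +x is taller than 65 mm

How it is judged:
By the outcome, as a careful person would: the job done as asked, in the order asked, and still so for the second after the job is handed in, with the robot touching nothing.
It also fails if it takes over 99 s, if anything falls off the work surface, if the arm or the gripper's body presses on something with over 40 N, if the wrist force passes 120 N, or if a joint passes its speed limit or range.

## Robot

A 6-joint arm with a two-finger parallel gripper is mounted at the origin on the work surface. World frame = base frame: x ahead of the robot, y to its left, z up, the work surface at z = 0. Lengths are in m, angles in rad, forces in N, time in s.
With the tool pointing down it reaches from about 0.325 to 0.925 m from the base axis. Payload 3.1 kg.
Tool frame: the origin (TCP) lies between the finger pads; the fingertips stand manip.finger_overhang ahead of it and the grasp point (between the pads) lies 6 mm ahead of it (manip.finger_overhang is the distance from the TCP to the fingertips, in m); z points along the fingers, y is the direction in which the jaws open and shut (so a half turn about z gives the same grasp; the last joint's range is limited). The gripper opens to 85 mm and grips with 20 to 120 N. Pads are 22 mm wide; open, the fingers measure 114 mm over their backs; the gripper's body (76 mm by 85 mm) begins 54 mm behind the grasp point. The pads swing forward as they close: fully open they stand 13 mm farther back than shut.
Start: joints at [1.129, 0.217, 1.613, -0, 1.311, -0.112], TCP at [0.202, 0.591, 0.256] pointing down, gripper open.
Joint ranges: [-2.75, 2.75], [-0.78, 2.1], [0.31, 2.55], [-1.13, 4.27], [0.13, 2.63], [-2.58, 2.58]. Speed limits (rad/s): [2.79, 2.79, 3.14, 3.14, 3.14, 3.14].

## Interface

Orientations are given as a unit quaternion [x, y, z, w].
In Python, from plant import telemetry, snapshot, finish_job, outline_of, manip gives the robot as it stands.
- The arm moves only by the shell command python3 -m inch 'ROWS' [FORCE]. ROWS is JSON, a list that holds one entry, the list of rows, each a list of 5 numbers: the shift along the tool's x, y, z in cm, then the turn about the tool's z in units of 6 degrees (1.0 is 6 degrees), then the opening in per cent of the stroke, from 0 (shut) to 100 (fully open). A call has 1 to 20 rows; each row is the pose to reach, as a shift and turn from the pose commanded when the call began, along the tool's axes at that moment; what a row does not reach only later rows make up. A row lasts 1/10 s, in which the tool goes at most 50 mm and 8.59 degrees, less where a joint would pass 70% of its speed; a pose out of reach is approached as far as the arm can. A call with a gripper value outside its range is refused whole. The fingers move at their own pace and stop on an object; FORCE is the grip in N (left out, the last holds). Time passes only in rows, so rows that repeat a pose let the fingers close. It gives the time, the measured TCP pose, the force and the opening at its end, in the units of the state.
- telemetry.sense(): the state, without advancing time (a new reading comes with each control period).
- snapshot(name): name is "side" or "top"; returns a dict with "frame" (384x512x3 uint8, red, green, blue), "fx", "fy", "cx", "cy" (pixels), "R" (3x3) and "t" (3): a world point X has camera coordinates R X + t. Camera axes: x right, y down, z forward; pixel columns grow to the right and rows downward; lengths in m; the calibration is good to about 2 mm. A picture is of the moment at which its call begins. There is no depth.
- finish_job(): hands the job in, once; it reports no verdict.
Trained networks look in a picture, given as the dict that the camera call returned (one of the last four; its "shot" number tells which), for a name from the list of things; names that differ only in an ending like _2 or _b are one class to them, and where a whole thing is asked for, a point or a joint stands for the part that bears it (a point fixed in the world has none). Each returns a list of dicts, best first, with "conf" (0 to 1); they miss things now and then, are a little off and sometimes report something else, mostly with a low value. They report only what shows in the picture. A call takes as long as a camera call.
- outline_of(picture, label): "region" (384x512 bool, what is visible of it) and "extent" ([left, top, width, height] in pixels, round what is visible of it).
The state is a dict: "time_s": time; "joint_positions": joint angles; "joint_velocities": joint speeds; "joint_efforts": joint torques, N m; "eef_pos": TCP position; "orientation": TCP orientation; "wrist_force": force on the tool from outside, world axes, zero at the start; "ft_torque": the same for the moment, N m; "gripper_width": finger opening in m.
Only numpy, scipy, OpenCV 4.12 (cv2) and the standard library are available. Lean on these libraries where they do the work, as an engineer would, in place of code of your own. Each camera call takes 0.05 s, during which the arm holds its last target. There are 200 camera calls.

## Working session

There is one attempt and no reset: what is moved stays moved. The work goes in short steps, Python scripts to look and compute and a shell command to move; the robot and the scene stay as the last step left them, time stands still between calls to the robot, and variables do not carry over. Pictures are saved under pics/ and viewed, about 12 in all and at most 16, crops included, and the job is handed in when it is done.

```bash
ls; mkdir -p pics; cat > h.py <<'E'
import numpy as np, cv2
from plant import telemetry, snapshot, finish_job, outline_of, manip
def save(p,name,crop=None,s=1):
    f=p["frame"][:,:,::-1]
    if crop: l,t,w,h=crop; f=f[t:t+h,l:l+w]
    cv2.imwrite("pics/"+name,cv2.resize(np.ascontiguousarray(f),None,fx=s,fy=s,interpolation=cv2.INTER_CUBIC))
def ray(p,u,v):
    R=np.array(p["R"]);t=np.array(p["t"])
    return -R.T@t, R.T@np.array([(u-p["cx"])/p["fx"],(v-p["cy"])/p["fy"],1])
def onz(p,u,v,z):
    c,d=ray(p,u,v); return c+d*(z-c[2])/d[2]
def proj(p,X):
    c=np.array(p["R"])@np.array(X)+np.array(p["t"]); return p["fx"]*c[0]/c[2]+p["cx"],p["fy"]*c[1]/c[2]+p["cy"]
E
python3 - <<'E'
from h import *
s=telemetry.sense();print({k:np.round(v,3) for k,v in s.items()},manip.finger_overhang)
for n in("top","side"):
    p=snapshot(n);save(p,n+"0.png",s=1.5)
    print(n,np.round(ray(p,p["cx"],p["cy"]),3).tolist(),p["fx"])
    for l in "objective_red_center objective_yellow_center objective_blue_center eyepiece_black_center eyepiece_silver_center base_red_seat base_yellow_seat base_blue_seat eyepiece_tray oil_bottle_center".split():
        print(l,[(round(d["conf"],2),[int(x) for x in d["extent"]]) for d in outline_of(p,l)[:3]])
print(telemetry.sense()["time_s"])
E
```

```text
pics
{'time_s': np.float64(0.0), 'joint_positions': array([ 1.129,  0.218,  1.615, -0.   ,  1.311, -0.112]), 'joint_velocities': array([-0.   ,  0.   ,  0.001, -0.001,  0.002,  0.   ]), 'joint_efforts': array([ 1.0000e-03, -3.9685e+01, -3.0385e+01, -0.0000e+00,  1.0000e-02,
       -0.0000e+00]), 'eef_pos': array([0.202, 0.591, 0.255]), 'orientation': array([ 0.164,  0.986, -0.001, -0.   ]), 'wrist_force': array([0.802, 0.05 , 0.137]), 'ft_torque': array([-0.039, -0.018,  0.003]), 'gripper_width': np.float64(0.085)} 0.025
top [[0.45, 0.01, 1.078], [0.042, -0.012, -0.999]] 349.1914383347211
objective_red_center [(0.52, [310, 198, 10, 9])]
objective_yellow_center []
objective_blue_center [(0.55, [153, 231, 13, 9])]
eyepiece_black_center []
eyepiece_silver_center [(0.49, [352, 222, 16, 15])]
base_red_seat [(0.7, [380, 169, 21, 23])]
base_yellow_seat [(0.78, [125, 172, 20, 19])]
base_blue_seat []
eyepiece_tray [(0.94, [282, 129, 48, 32])]
oil_bottle_center [(0.64, [254, 153, 11, 10])]
side [[0.081, -0.621, 0.657], [0.418, 0.646, -0.639]] 399.37001561437563
objective_red_center [(0.8, [270, 235, 15, 18])]
objective_yellow_center [(0.73, [360, 297, 36, 32]), (0.46, [198, 153, 16, 20])]
objective_blue_center [(0.69, [145, 138, 10, 21])]
eyepiece_black_center [(0.68, [243, 184, 11, 31])]
eyepiece_silver_center [(0.88, [280, 293, 15, 27])]
base_red_seat [(0.95, [359, 296, 38, 35]), (0.41, [253, 151, 19, 10])]
base_yellow_seat [(0.56, [180, 122, 19, 15])]
base_blue_seat [(0.61, [299, 192, 66, 44]), (0.56, [251, 152, 21, 13])]
eyepiece_tray [(0.83, [300, 192, 67, 43])]
oil_bottle_center [(0.68, [280, 166, 11, 27])]
1.1
```

View pics/top0.png

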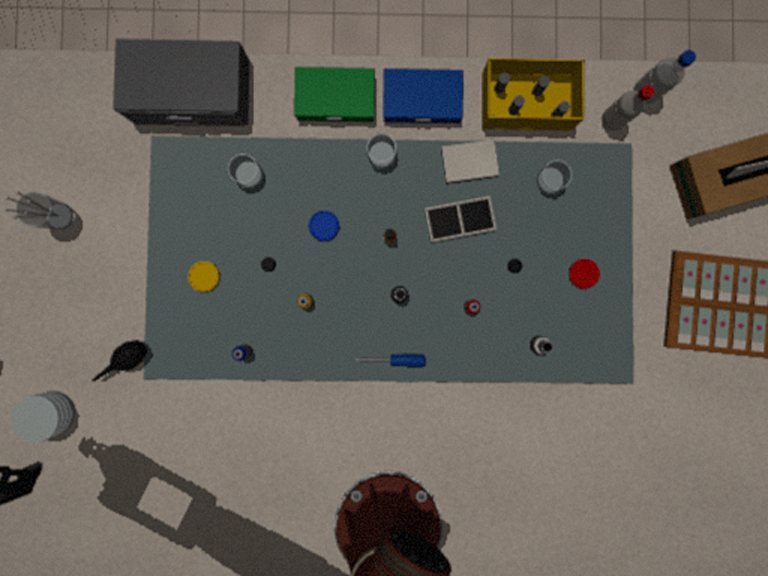

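View pics/side0.png

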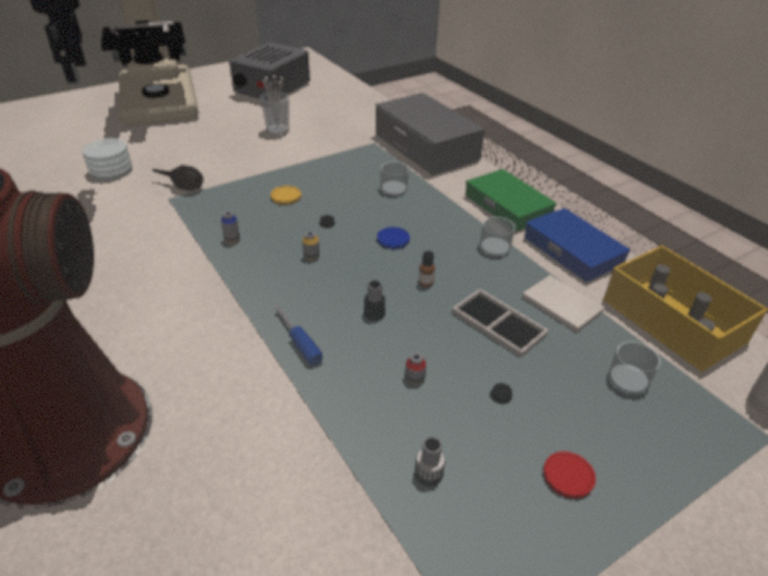

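The top picture (768-wide, 1.5x) shows:
- **Bases:** red (584,273), yellow (203,277), blue (324,226).
- **Tray:** (461,219).
- **Objectives:** red (472,307), yellow (305,301), blue (241,353).
- **Eyepieces:** black (400,295), silver (541,345).
- **Bottle:** (390,237).

The side picture agrees. Some of the network's base and objective labels were swapped. Next I'll fit each thing in both views, starting from these positions.

```bash
cat > loc.py <<'E'
from h import *
from scipy.optimize import least_squares
P={n:snapshot(n) for n in("top","side")}
OB=[(0,25),(5,25),(5,30)]
def obj(h): return OB+[(h-13,30),(h-5,19),(h-5,18),(h,18)]
EP=[(0,36),(12,36),(34,34),(34,23),(62,23)]
BA=[(0,62),(10,62)]
# seed px in the 1.5x pictures: top, side
T={"objective_red_center":(obj(44),(472,307),(416,368)),"objective_yellow_center":(obj(50),(305,301),(311,247)),
"objective_blue_center":(obj(58),(241,353),(230,228)),"eyepiece_black_center":(EP,(400,295),(374,301)),
"eyepiece_silver_center":(EP,(541,345),(430,463)),"base_red_seat":(BA,(584,273),(570,474)),
"base_yellow_seat":(BA,(203,277),(285,195)),"base_blue_seat":(BA,(324,226),(393,237)),
"oil_bottle_center":([(0,27),(40,27),(45,15),(63,15)],(390,237),(427,269))}
a=np.linspace(0,2*np.pi,40)
def sil(p,prof,x,y):
    q=[]
    for h,d in prof:
        for k in a: q.append(proj(p,(x+d/2e3*np.cos(k),y+d/2e3*np.sin(k),.002+h/1e3)))
    q=np.array(q); return q
def meas(p,l,seed,prof):
    s=np.array(seed)/1.5; c=[d for d in outline_of(p,l) if d["region"][int(s[1]),int(s[0])]] if True else []
    src="net"
    if c: m=c[0]["region"].astype(np.uint8)
    else: m=None
    f=cv2.cvtColor(p["frame"],cv2.COLOR_RGB2LAB).astype(float)
    if "base" in l or m is None:
        src="col"; u,v=int(s[0]),int(s[1]); w=f[max(v-30,0):v+30,max(u-30,0):u+30].reshape(-1,3)
        bg=np.median(w,0); d=np.linalg.norm((f-bg)*(([.3,1,1]) if "base" in l else [1,1,1]),axis=2)
        mm=(d>(30 if "base" in l else 18)).astype(np.uint8); n,lab=cv2.connectedComponents(mm)
        k=lab[v,u]
        if k==0: return None
        m=(lab==k).astype(np.uint8)
    return cv2.boundingRect(m),src
res={}
for l,(prof,st,ss) in T.items():
    M={}
    for n,s in(("top",st),("side",ss)):
        r=meas(P[n],l,s,prof)
        if r: M[n]=r
    def one(views):
        def f(x):
            e=[]
            for n in views:
                L,t,w,h=M[n][0]; q=sil(P[n],prof,*x); lo=q.min(0);hi=q.max(0)
                e+=[lo[0]-L+.5,lo[1]-t+.5,hi[0]-L-w+.5,hi[1]-t-h+.5]
            return e
        x0=onz(P["top"],st[0]/1.5,st[1]/1.5,.02)[:2]
        r=least_squares(f,x0,loss="soft_l1"); return r.x,np.round(r.fun,1)
    x,e=one(list(M)); res[l]=x
    print(l,np.round(x,4),{n:np.round(one([n])[0],3).tolist() for n in M},{n:M[n] for n in M})
# tray: white mask min-area rect
for n in P:
    c=[d for d in outline_of(P[n],"eyepiece_tray")]
    m=c[0]["region"].astype(np.uint8); cs=max(cv2.findContours(m,0,cv2.CHAIN_APPROX_NONE)[0],key=cv2.contourArea)[:,0]
    w=np.array([onz(P[n],u,v,.014 if n=="top" else .010)[:2] for u,v in cs]); r=cv2.minAreaRect((w*1000).astype(np.float32)); print("tray",n,c[0]["conf"],r)
    cpx=(461,219) if n=="top" else (500,321); print(onz(P[n],cpx[0]/1.5,cpx[1]/1.5,.01))
s=telemetry.sense();print(s["time_s"])
import json;json.dump({k:v.tolist() for k,v in res.items()},open("res.json","w"))
E
python3 loc.py
```

```text
objective_red_center [ 0.4449 -0.1626] {'top': [0.446, -0.162], 'side': [0.444, -0.163]} {'top': ((309, 199, 11, 10), 'net'), 'side': ((269, 235, 16, 21), 'net')}
objective_yellow_center [0.4505 0.1735] {'top': [0.45, 0.173], 'side': [0.451, 0.174]} {'top': ((198, 196, 11, 10), 'net'), 'side': ((201, 154, 12, 19), 'net')}
objective_blue_center [0.3499 0.2972] {'side': [0.35, 0.297]} {'side': ((147, 140, 14, 22), 'net')}
eyepiece_black_center [ 0.4681 -0.0146] {'top': [0.468, -0.015], 'side': [0.468, -0.014]} {'top': ((260, 190, 12, 12), 'net'), 'side': ((243, 186, 13, 27), 'net')}
eyepiece_silver_center [ 0.3681 -0.3012] {'top': [0.367, -0.302], 'side': [0.369, -0.301]} {'top': ((354, 225, 14, 11), 'net'), 'side': ((276, 291, 20, 32), 'net')}
base_red_seat [ 0.5142 -0.3966] {'top': [0.513, -0.397], 'side': [0.515, -0.396]} {'top': ((380, 173, 20, 20), 'col'), 'side': ((363, 301, 34, 31), 'col')}
base_yellow_seat [0.4989 0.384 ] {'top': [0.498, 0.384], 'side': [0.502, 0.386]} {'top': ((125, 174, 21, 21), 'col'), 'side': ((181, 124, 19, 11), 'col')}
base_blue_seat [0.6066 0.1403] {'top': [0.606, 0.14], 'side': [0.608, 0.141]} {'top': ((206, 140, 20, 21), 'col'), 'side': ((252, 152, 21, 13), 'col')}
oil_bottle_center [0.5839 0.0043] {'top': [0.58, 0.004], 'side': [0.586, 0.006]} {'top': ((256, 152, 9, 14), 'col'), 'side': ((279, 167, 11, 24), 'net')}
tray top 0.66 ((624.1568603515625, -136.3607940673828), (73.91615295410156, 139.395751953125), 10.32992935180664)
[ 0.62244566 -0.14189926  0.01      ]
tray side 0.61 ((620.6463623046875, -139.82870483398438), (86.01522064208984, 144.6175537109375), 11.224656105041504)
[ 0.62287386 -0.14397196  0.01      ]
2.2
```

Everything agrees between the two views to a few mm. The tray is at about (0.6225,-0.140), with its long axis turned about 10.7°. Next I'll work out the first move.

```bash
cat > go.py <<'E'
import sys; from h import *
from scipy.spatial.transform import Rotation as Ro
s=telemetry.sense(); R=Ro.from_quat(s["orientation"]).as_matrix(); p=np.array(s["eef_pos"])
v=sys.argv[1:]
print("t",round(float(s["time_s"]),2),"p",p.round(4),"yaw_y",round(np.degrees(np.arctan2(R[1,1],R[0,1])),2),"tilt",(R[:,2]).round(3),"w",round(float(s["gripper_width"]),4),"F",np.round(s["wrist_force"],1),"j6",round(s["joint_positions"][5],2))
for a in v:
    q=np.array([float(c) for c in a.split(",")]); print(a,"->",(R.T@(q-p)*100).round(2)); p=q
E
python3 go.py .350,.297,.150 .350,.297,.039 .350,.297,.150 .6066,.1403,.150 .6066,.1403,.043
python3 - <<'E'
from h import *
p=snapshot("top");print(onz(p,241/1.5,353/1.5,.05), proj(p,(.35,.297,.05)))
E
```

```text
t 2.2 p [0.2024 0.5913 0.2563] yaw_y 71.1 tilt [-0.  0. -1.] w 0.0853 F [-0.6  0.2 -0.5] j6 -0.11
.350,.297,.150 -> [-23.5  -23.07  10.63]
.350,.297,.039 -> [-0.   0.  11.1]
.350,.297,.150 -> [  0.   -0.  -11.1]
.6066,.1403,.150 -> [-29.35  -6.52  -0.  ]
.6066,.1403,.043 -> [-0.   0.  10.7]
[0.34721459 0.29046312 0.05      ] (np.float64(158.44320109425263), np.float64(234.34724484731265))
```

```bash
python3 -m inch '[[[-4,-4,1,0,100],[-8,-8,3,0,100],[-12,-12,5,0,100],[-16,-16,7,0,100],[-20,-20,9,0,100],[-23.5,-23.4,10.6,0,100],[-23.5,-23.4,10.6,0,100],[-23.5,-23.4,10.6,0,100],[-23.5,-23.4,12.5,0,100],[-23.5,-23.4,15,0,100],[-23.5,-23.4,17,0,100],[-23.5,-23.4,17,0,100]]]' 50; python3 go.py .349,.294,.039; python3 - <<'E'
from h import *
p=snapshot("side");save(p,"s1.png",(80,70,200,150),4)
E
```

```text
time_s: 3.45
eef_pos: [0.3466, 0.293, 0.084]
orientation: [0.164, 0.986, -0.002, -0.002]
wrist_force: [0.1, 0.0, 0.1]
gripper_width: 0.085
t 3.45 p [0.3466 0.293  0.084 ] yaw_y 71.12 tilt [-0.005 -0.003 -1.   ] w 0.085 F [0.1 0.  0.1] j6 -0.69
.349,.294,.039 -> [-0.21  0.19  4.5 ]
```

View pics/s1.png

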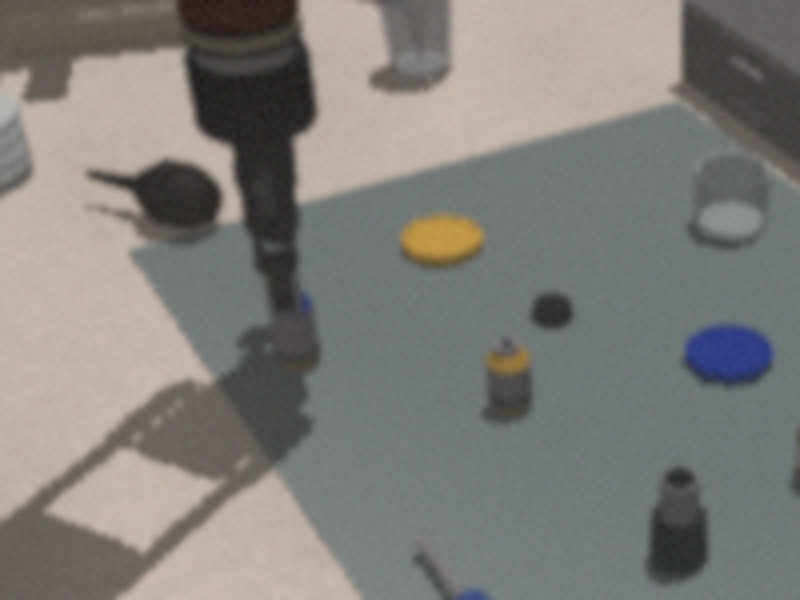

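The blue objective shows at about (297,340) in the crop, between the fingers with the near finger in front of it. I'll go down and grip.

```bash
python3 -m inch '[[[0,0,1.5,0,100],[0,0,3,0,100],[0,0,4,0,100],[0,0,4.6,0,100],[0,0,4.6,0,100],[0,0,4.6,0,60],[0,0,4.6,0,40],[0,0,4.6,0,20],[0,0,4.6,0,20],[0,0,4.6,0,20],[0,0,4.6,0,20],[0,0,4.6,0,20],[0,0,4.6,0,20]]]' 50; python3 go.py .6066,.1403,.15
```

```text
time_s: 4.8
eef_pos: [0.3494, 0.2942, 0.0409]
orientation: [0.164, 0.986, 0.0, 0.0]
wrist_force: [-1.1, 0.1, 5.3]
gripper_width: 0.0288
t 4.8 p [0.3494 0.2942 0.0409] yaw_y 71.11 tilt [ 0.001  0.001 -1.   ] w 0.0288 F [-1.1  0.1  5.3] j6 -0.7
.6066,.1403,.15 -> [-29.32  -6.22 -10.9 ]
```

```bash
python3 -m inch '[[[0,0,-1,0,20],[0,0,-3,0,20],[0,0,-6,0,20],[0,0,-9,0,20],[-2,-0.5,-10,0,20],[-5,-1,-10,0,20],[-9,-2,-10,0,20],[-13,-3,-10,0,20],[-17,-3.5,-10,0,20],[-21,-4.5,-10,0,20],[-25,-5.5,-10,0,20],[-28,-6,-10,0,20],[-29.3,-6.2,-10,0,20],[-29.3,-6.2,-10,0,20],[-29.3,-6.2,-8,0,20],[-29.3,-6.2,-6,0,20],[-29.3,-6.2,-6,0,20],[-29.3,-6.2,-6,0,20]]]'; python3 go.py .6066,.1403,.0435; python3 - <<'E'
from h import *
p=snapshot("side");save(p,"s2.png",(180,90,180,130),4)
E
```

```text
time_s: 6.6
eef_pos: [0.6041, 0.1412, 0.0996]
orientation: [0.164, 0.987, -0.0, -0.001]
wrist_force: [-0.2, -0.2, -0.7]
gripper_width: 0.0289
t 6.6 p [0.6041 0.1412 0.0996] yaw_y 71.18 tilt [-0.003 -0.    -1.   ] w 0.0289 F [-0.2 -0.2 -0.7] j6 -1.13
.6066,.1403,.0435 -> [-0.28  0.01  5.61]
```

View pics/s2.png

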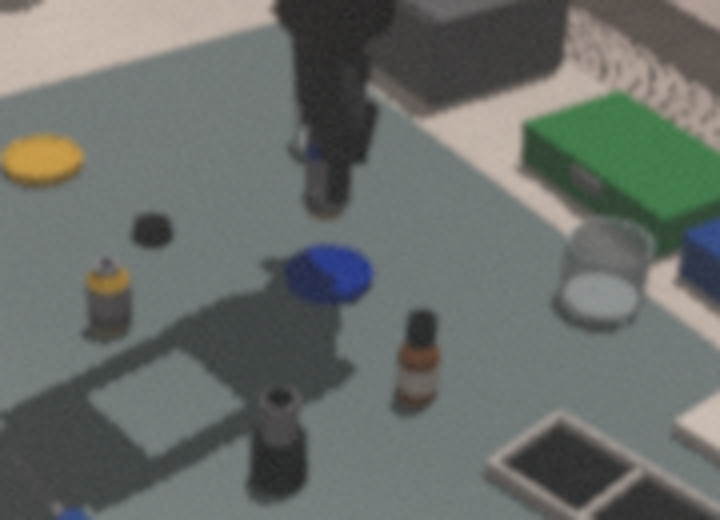

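```bash
python3 - <<'E'
from h import *
p=snapshot("side")
for v in (206,212): print(onz(p,180+326/4,90+v/4,.061+0.001))
print(proj(p,(.6066,.1403,.062)))
E
```

```text
[0.60402741 0.14074022 0.062     ]
[0.5999245  0.13449688 0.062     ]
(np.float64(262.3750222130056), np.float64(141.31143971914526))
```

```bash
python3 -m inch '[[[0,0,1.5,0,20],[-0.2,0,3,0,20],[-0.2,0,4.3,0,20],[-0.2,0,5.1,0,20],[-0.2,0,5.4,0,20],[-0.2,0,5.5,0,20],[-0.2,0,5.6,0,20],[-0.2,0,5.65,0,20],[-0.2,0,5.65,0,20]]]'; python3 go.py
```

```text
time_s: 7.6
eef_pos: [0.6084, 0.1397, 0.0443]
orientation: [0.164, 0.986, 0.0, 0.0]
wrist_force: [-0.0, -0.5, -1.8]
gripper_width: 0.0286
t 7.6 p [0.6084 0.1397 0.0443] yaw_y 71.1 tilt [ 0.001  0.    -1.   ] w 0.0286 F [-0.  -0.5 -1.8] j6 -1.13
```

```bash
python3 -m inch '[[[0,0,0.05,0,20],[0,0,0.05,0,20]]]'; python3 -m inch '[[[0,0,0.05,0,20],[0,0,0.05,0,20]]]'
```

```text
time_s: 7.8
eef_pos: [0.6084, 0.1397, 0.044]
orientation: [0.164, 0.986, 0.0, 0.0]
wrist_force: [0.1, -0.4, -0.8]
gripper_width: 0.0285
time_s: 8.0
eef_pos: [0.6085, 0.1397, 0.044]
orientation: [0.164, 0.986, 0.0, 0.0]
wrist_force: [-2.6, -0.7, 5.0]
gripper_width: 0.0288
```

```bash
python3 -m inch '[[[0,0,0,0,38],[0,0,0,0,45],[0,0,0,0,60],[0,0,0,0,60],[0,0,-1,0,60],[0,0,-4,0,60],[0,0,-8,0,100],[3,-0.4,-9,0,100],[7,-0.8,-9,0,100],[11,-1.3,-9,0,100],[14.5,-1.7,-9,0,100],[16,-1.9,-8,0,100],[16,-1.9,-5,0,100],[16,-1.9,-3,0,100],[16,-1.9,-3,0,100],[16,-1.9,-3,0,100]]]' 50; python3 go.py .4505,.1735,.0405 .4505,.1735,.13 .4989,.384,.13; python3 - <<'E'
from h import *
p=snapshot("side");save(p,"s3.png",(150,90,180,130),4)
E
```

```text
time_s: 9.6
eef_pos: [0.4507, 0.1735, 0.0733]
orientation: [0.164, 0.986, 0.0, 0.0]
wrist_force: [0.3, 0.6, 0.5]
gripper_width: 0.0852
t 9.6 p [0.4507 0.1735 0.0733] yaw_y 71.1 tilt [ 0.  0. -1.] w 0.0852 F [0.3 0.6 0.5] j6 -1.02
.4505,.1735,.0405 -> [ 0.02 -0.01  3.28]
.4505,.1735,.13 -> [-0.    0.   -8.95]
.4989,.384,.13 -> [ 2.24 21.48  0.  ]
```

View pics/s3.png

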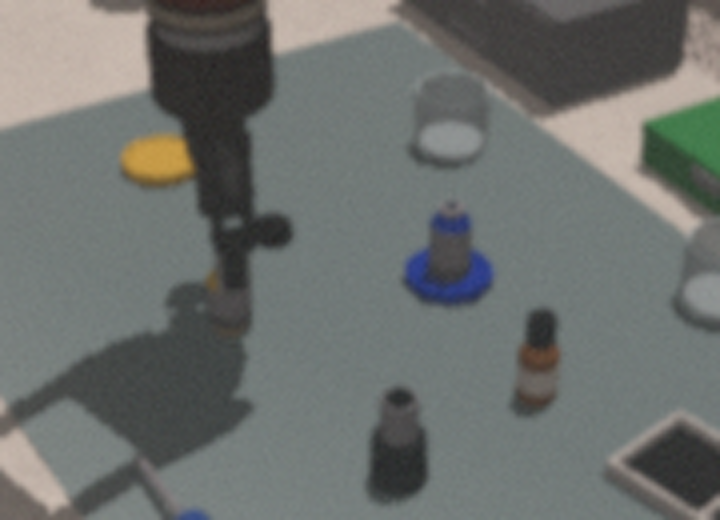

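The blue objective stands in its base (450,245), and the yellow one is between the fingers (228,300).

```bash
python3 -m inch '[[[0,0,1.5,0,100],[0,0,2.7,0,100],[0,0,3.2,0,100],[0,0,3.2,0,100],[0,0,3.2,0,60],[0,0,3.2,0,40],[0,0,3.2,0,20],[0,0,3.2,0,20],[0,0,3.2,0,20],[0,0,3.2,0,20],[0,0,3.2,0,20],[0,0,3.2,0,20]]]' 50; python3 go.py .4989,.384,.13
python3 -m inch '[[[0,0,-1,0,20],[0,0,-3,0,20],[0,0,-6,0,20],[0.2,2,-9,0,20],[0.6,6,-9,0,20],[1,10,-9,0,20],[1.4,14,-9,0,20],[1.9,18,-9,0,20],[2.2,20.5,-9,0,20],[2.2,21.5,-8,0,20],[2.2,21.5,-5,0,20],[2.2,21.5,-2.5,0,20],[2.2,21.5,-1,0,20],[2.2,21.5,-1,0,20]]]';  python3 go.py .4989,.384,.0435
```

```text
time_s: 10.85
eef_pos: [0.4511, 0.1736, 0.0414]
orientation: [0.164, 0.986, 0.0, 0.001]
wrist_force: [0.7, -1.2, 5.1]
gripper_width: 0.0281
t 10.85 p [0.4511 0.1736 0.0414] yaw_y 71.11 tilt [ 0.001  0.    -1.   ] w 0.0281 F [ 0.7 -1.2  5.1] j6 -1.02
.4989,.384,.13 -> [ 2.28 21.46 -8.85]
time_s: 12.25
eef_pos: [0.4963, 0.3815, 0.0468]
orientation: [0.164, 0.986, -0.003, -0.003]
wrist_force: [-0.7, -0.3, -1.2]
gripper_width: 0.0282
t 12.25 p [0.4963 0.3815 0.0468] yaw_y 71.07 tilt [-0.007 -0.005 -1.   ] w 0.0282 F [-0.7 -0.3 -1.2] j6 -0.7
.4989,.384,.0435 -> [-0.17  0.33  0.33]
```

```bash
python3 -m inch '[[[0,0,0,0,20],[0,0,0,0,20],[0,0,0,0,20]]]';  python3 go.py .4989,.384,.0443;python3 - <<'E'
from h import *
p=snapshot("side");save(p,"s4.png",(130,60,160,120),4)
E
```

```text
time_s: 12.55
eef_pos: [0.5006, 0.3846, 0.0527]
orientation: [0.164, 0.986, 0.001, 0.001]
wrist_force: [0.5, 0.0, -1.0]
gripper_width: 0.0284
t 12.55 p [0.5006 0.3846 0.0527] yaw_y 71.09 tilt [ 0.003  0.002 -1.   ] w 0.0284 F [ 0.5  0.  -1. ] j6 -0.7
.4989,.384,.0443 -> [ 0.14 -0.11  0.84]
```

View pics/s4.png

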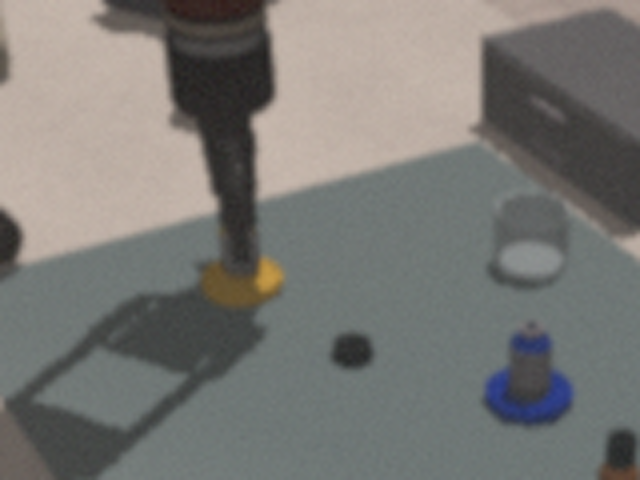

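The yellow objective (240,250) is over the yellow base (243,280). I'll lower it gently.

```bash
python3 -m inch '[[[0,0,0.3,0,20],[0,0,0.5,0,20],[0,0,0.6,0,20],[0,0,0.7,0,20],[0,0,0.7,0,20],[0,0,0.7,0,20]]]';python3 -m inch '[[[0,0,0.05,0,20],[0,0,0.05,0,20]]]';python3 -m inch '[[[0,0,0.05,0,20],[0,0,0.05,0,20]]]'
```

```text
time_s: 13.2
eef_pos: [0.4991, 0.384, 0.0445]
orientation: [0.164, 0.986, -0.0, -0.0]
wrist_force: [-3.3, -1.7, 6.3]
gripper_width: 0.0285
time_s: 13.4
eef_pos: [0.4991, 0.384, 0.0445]
orientation: [0.164, 0.986, -0.0, -0.0]
wrist_force: [-3.7, -3.2, 8.4]
gripper_width: 0.0285
time_s: 13.6
eef_pos: [0.4991, 0.384, 0.0444]
orientation: [0.164, 0.986, -0.001, -0.0]
wrist_force: [-4.4, -2.9, 9.6]
gripper_width: 0.0287
```

```bash
python3 -m inch '[[[0,0,-0.1,0,38],[0,0,-0.1,0,45],[0,0,-0.1,0,60],[0,0,-0.1,0,60],[0,0,-1,0,60],[0,0,-4,0,60],[0,0,-8,0,100],[-1,-4,-10,0,100],[-2,-8,-10,0,100],[-3,-12,-10,0,100],[-4,-16,-10,0,100],[-5,-21,-10,0,100],[-6,-26,-10,0,100],[-7,-31,-10,0,100],[-8.5,-36,-10,0,100],[-10,-41,-10,0,100],[-11,-46,-10,0,100],[-12,-50.5,-10,0,100],[-12.6,-53.5,-10,0,100],[-12.6,-53.5,-9,0,100]]]' 50
python3 -m inch '[[[0,0,2,0,100],[0,0,5,0,100],[0,0,5,0,100],[0,0,5,0,100]]]'
python3 go.py .4449,-.1626,.0405; python3 - <<'E'
from h import *
p=snapshot("side");save(p,"s5.png",(120,80,240,180),3)
E
```

```text
time_s: 15.6
eef_pos: [0.4467, -0.168, 0.1353]
orientation: [0.167, 0.986, -0.002, 0.003]
wrist_force: [-0.4, 0.7, 0.0]
gripper_width: 0.0853
time_s: 16.0
eef_pos: [0.4447, -0.162, 0.0825]
orientation: [0.164, 0.986, 0.0, -0.001]
wrist_force: [0.7, 0.2, 0.8]
gripper_width: 0.0853
t 16.0 p [ 0.4447 -0.162   0.0825] yaw_y 71.14 tilt [-0.002  0.001 -1.   ] w 0.0853 F [0.7 0.2 0.8] j6 -1.74
.4449,-.1626,.0405 -> [-0.04 -0.05  4.2 ]
```

View pics/s5.png

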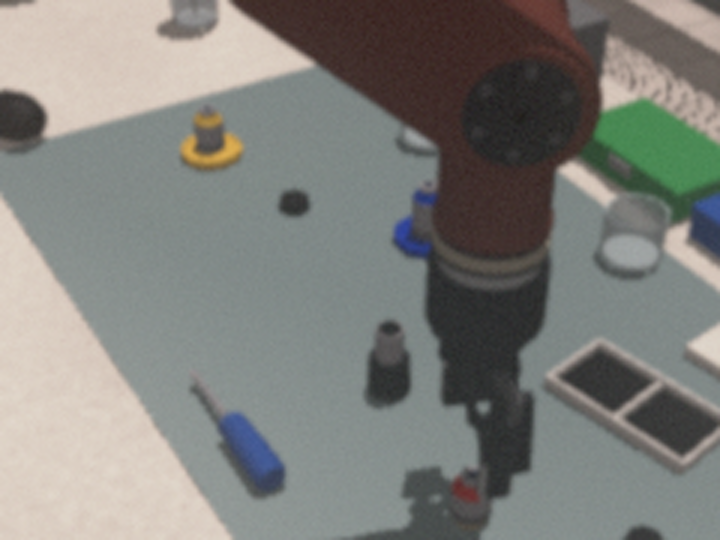

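```bash
python3 - <<'E'
from h import *
p=snapshot("side")
f=lambda X:((np.array(proj(p,X))-(120,80))*3).round()
print(f((.4449,-.1626,.024)),f((.4447,-.162,.0825)),[f((.4447+.324*k,-.162+.946*k,.07)) for k in(-.05,.05)])
E
```

```text
[470. 492.] [474. 433.] [array([494., 499.]), array([454., 397.])]
```

Yellow stands in its base (209,140). The projected tool and finger positions match the picture, and red sits between the fingers. Gripping red.

```bash
python3 -m inch '[[[0,0,1.5,0,100],[0,0,3,0,100],[0,0,3.8,0,100],[0,0,4.1,0,100],[0,0,4.1,0,100],[0,0,4.1,0,60],[0,0,4.1,0,40],[0,0,4.1,0,20],[0,0,4.1,0,20],[0,0,4.1,0,20],[0,0,4.1,0,20],[0,0,4.1,0,20],[0,0,4.1,0,20]]]' 50; python3 go.py .5142,-.3966,.13
```

```text
time_s: 17.4
eef_pos: [0.4458, -0.1633, 0.0424]
orientation: [0.164, 0.986, -0.0, 0.001]
wrist_force: [-0.7, -0.1, 5.4]
gripper_width: 0.0277
t 17.4 p [ 0.4458 -0.1633  0.0424] yaw_y 71.11 tilt [ 0.001 -0.001 -1.   ] w 0.0277 F [-0.7 -0.1  5.4] j6 -1.74
.5142,-.3966,.13 -> [-14.04 -19.86  -8.74]
```

```bash
python3 -m inch '[[[0,0,-1,0,20],[0,0,-3,0,20],[0,0,-6,0,20],[-1.4,-2,-9,0,20],[-3.5,-5,-9,0,20],[-5.6,-8,-9,0,20],[-8,-11.3,-9,0,20],[-10.5,-14.8,-9,0,20],[-13,-18.4,-9,0,20],[-14,-19.9,-9,0,20],[-14,-19.9,-7,0,20],[-14,-19.9,-4,0,20],[-14,-19.9,-1.5,0,20],[-14,-19.9,-1,0,20],[-14,-19.9,-1,0,20],[-14,-19.9,-1,0,20],[-14,-19.9,-1,0,20]]]';  python3 go.py .5142,-.3966,.0454; python3 - <<'E'
from h import *
p=snapshot("side");save(p,"s6.png",(280,220,160,120),4)
E
```

```text
time_s: 19.1
eef_pos: [0.5144, -0.3976, 0.054]
orientation: [0.164, 0.986, -0.001, 0.002]
wrist_force: [0.6, 1.4, 0.1]
gripper_width: 0.0278
t 19.1 p [ 0.5144 -0.3976  0.054 ] yaw_y 71.11 tilt [ 0.003 -0.003 -1.   ] w 0.0278 F [0.6 1.4 0.1] j6 -2.01
.5142,-.3966,.0454 -> [0.05 0.09 0.86]
```

View pics/s6.png

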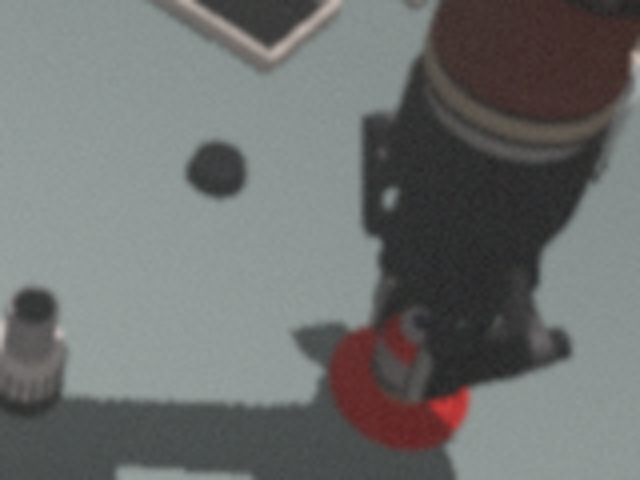

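Red hangs over the red base (400,388). Lowering it.

```bash
python3 -m inch '[[[0,0.1,0.3,0,20],[0,0.1,0.5,0,20],[0,0.1,0.6,0,20],[0,0.1,0.7,0,20],[0,0.1,0.7,0,20],[0,0.1,0.7,0,20]]]';python3 -m inch '[[[0,0,0.05,0,20],[0,0,0.05,0,20]]]';python3 -m inch '[[[0,0,0.05,0,20],[0,0,0.05,0,20]]]'
```

```text
time_s: 19.75
eef_pos: [0.5135, -0.3955, 0.0455]
orientation: [0.164, 0.986, 0.0, -0.0]
wrist_force: [-1.8, 2.4, 6.0]
gripper_width: 0.0277
time_s: 19.95
eef_pos: [0.5135, -0.3955, 0.0455]
orientation: [0.164, 0.986, 0.0, -0.0]
wrist_force: [-2.4, 2.7, 8.1]
gripper_width: 0.0281
time_s: 20.15
eef_pos: [0.5136, -0.3955, 0.0455]
orientation: [0.164, 0.986, 0.0, -0.0]
wrist_force: [-3.2, 3.0, 8.7]
gripper_width: 0.0283
```

```bash
python3 -m inch '[[[0,0,-0.1,0,38],[0,0,-0.1,0,45],[0,0,-0.1,0,60],[0,0,-0.1,0,60],[0,0,-1,0,60],[0,0,-4,0,60],[0,0,-8,0,100],[2,0.5,-10,1,100],[4.5,1.1,-10,2,100],[7,1.8,-10,3.2,100],[9.5,2.4,-10,4.4,100],[12,3,-10,5.6,100],[14,3.5,-10,6.8,100],[16,4,-10,8,100],[16.8,4.2,-10,9.2,100],[16.8,4.2,-10,10,100],[16.8,4.2,-10,10,100]]]' 50
python3 -m inch '[[[0,0,2,0,100],[0,0,4,0,100],[0,0,4,0,100],[0,0,4,0,100]]]'
python3 go.py .3681,-.3012,.0415; python3 - <<'E'
from h import *
p=snapshot("side");save(p,"s7.png",(200,210,220,160),3.5)
f=lambda X:((np.array(proj(p,X))-(200,210))*3.5).round()
print(f((.3681,-.3012,.033)))
E
```

```text
time_s: 21.85
eef_pos: [0.3682, -0.3016, 0.1445]
orientation: [0.635, 0.772, -0.0, 0.001]
wrist_force: [0.1, 0.2, -1.2]
gripper_width: 0.0855
time_s: 22.25
eef_pos: [0.3683, -0.3015, 0.104]
orientation: [0.635, 0.773, 0.0, -0.0]
wrist_force: [-0.1, 0.4, -0.6]
gripper_width: 0.0853
t 22.25 p [ 0.3683 -0.3015  0.104 ] yaw_y 11.17 tilt [-0.  0. -1.] w 0.0853 F [-0.1  0.4 -0.6] j6 -1.03
.3681,-.3012,.0415 -> [ 0.03 -0.01  6.25]
[301. 334.]
```

View pics/s7.png

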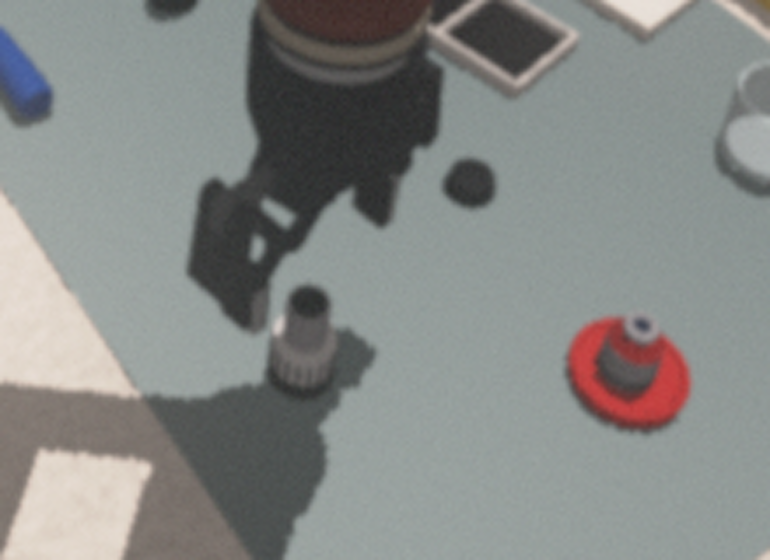

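Red stands in its base (632,368), and silver (303,340) is under the open jaws. Gripping silver.

```bash
python3 -m inch '[[[0,0,2,0,100],[0,0,4,0,100],[0,0,5.5,0,100],[0,0,6.1,0,100],[0,0,6.2,0,100],[0,0,6.2,0,100],[0,0,6.2,0,60],[0,0,6.2,0,40],[0,0,6.2,0,25],[0,0,6.2,0,25],[0,0,6.2,0,25],[0,0,6.2,0,25],[0,0,6.2,0,25],[0,0,6.2,0,25]]]' 50; python3 go.py .6286,-.1724,.13
```

```text
time_s: 23.7
eef_pos: [0.3687, -0.302, 0.0425]
orientation: [0.635, 0.772, -0.0, 0.001]
wrist_force: [-1.4, 0.4, 6.5]
gripper_width: 0.0323
t 23.7 p [ 0.3687 -0.302   0.0425] yaw_y 11.1 tilt [ 0.001 -0.001 -1.   ] w 0.0323 F [-1.4  0.4  6.5] j6 -1.03
.6286,-.1724,.13 -> [ 7.7  28.   -8.74]
```

```bash
python3 -m inch '[[[0,0,-1,0,25],[0,0,-3,0,25],[0,0,-6,0,25],[0.6,2,-9,0,25],[1.4,5,-9,0,25],[2.2,8,-9,0,25],[3.3,12,-9,0,25],[4.4,16,-9,0,25],[5.5,20,-9,0,25],[6.6,24,-9,0,25],[7.4,27,-9,0,25],[7.7,28,-9,0,25],[7.7,28,-7,0,25],[7.7,28,-4.5,0,25],[7.7,28,-3,0,25],[7.7,28,-2.5,0,25],[7.7,28,-2.5,0,25],[7.7,28,-2.5,0,25]]]';  python3 go.py .6286,-.1724,.0465; python3 - <<'E'
from h import *
p=snapshot("side");save(p,"s8.png",(270,150,160,120),4.5)
E
```

```text
time_s: 25.5
eef_pos: [0.6286, -0.1725, 0.0678]
orientation: [0.636, 0.772, 0.0, 0.001]
wrist_force: [0.4, -0.5, -0.8]
gripper_width: 0.0322
t 25.5 p [ 0.6286 -0.1725  0.0678] yaw_y 11.08 tilt [ 0.001 -0.001 -1.   ] w 0.0322 F [ 0.4 -0.5 -0.8] j6 -0.57
.6286,-.1724,.0465 -> [0.01 0.   2.13]
```

View pics/s8.png

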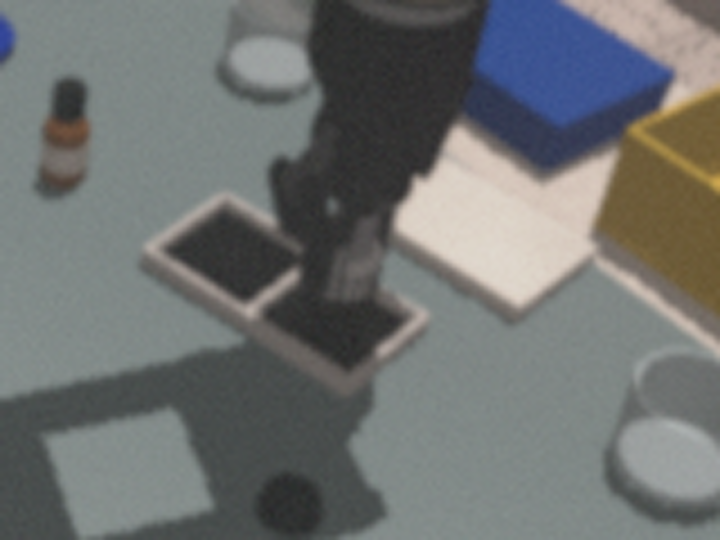

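```bash
python3 - <<'E'
from h import *
p=snapshot("side")
f=lambda X:((np.array(proj(p,X))-(270,150))*4.5).round()
c=np.array([.6225,-.140]);a=np.radians(10.7);x=np.array([np.cos(a),np.sin(a)]);y=np.array([-x[1],x[0]])
for q in [(.6286,-.1724,.006),(.6286,-.1724,.014)]: print(f(q))
for sx in(-1,1):
  for sy in(-.066,0,.066): print(sx,sy,f((*(c+sx*.033*x+sy*y),.014)))
E
```

```text
[329. 322.]
[331. 311.]
-1 -0.066 [344. 376.]
-1 0 [241. 307.]
-1 0.066 [145. 244.]
1 -0.066 [422. 314.]
1 0 [319. 250.]
1 0.066 [224. 191.]
```

```bash
python3 - <<'E'
from h import *
p=snapshot("side")
f=lambda X:((np.array(proj(p,X))-(270,150))*4.5).round()
for z in (.0273,.0393,.0613): print(f((.6286,-.1725,z)))
print(f((.636,-.1725,.0613)),f((.6286,-.180,.0613)), onz(p,270+337/4.5,150+318/4.5,.014))
E
```

```text
[335. 292.]
[339. 275.]
[347. 242.]
[358. 237.] [357. 251.] [ 0.62744191 -0.17811972  0.014     ]
```

The picture puts the bay centre about 4 mm further toward -y than my estimate. I'll correct for that and lower.

```bash
python3 -m inch '[[[-0.4,-0.1,0.5,0,25],[-0.4,-0.1,1.2,0,25],[-0.4,-0.1,1.6,0,25],[-0.4,-0.1,1.8,0,25],[-0.4,-0.1,1.9,0,25],[-0.4,-0.1,2,0,25],[-0.4,-0.1,2,0,25]]]';python3 -m inch '[[[0,0,0.05,0,25],[0,0,0.05,0,25]]]';python3 -m inch '[[[0,0,0.05,0,25],[0,0,0.05,0,25]]]'
```

```text
time_s: 26.35
eef_pos: [0.628, -0.1761, 0.0469]
orientation: [0.635, 0.772, 0.0, 0.0]
wrist_force: [-0.5, -0.7, -1.7]
gripper_width: 0.0322
time_s: 26.55
eef_pos: [0.6282, -0.1762, 0.0466]
orientation: [0.635, 0.772, 0.0, 0.0]
wrist_force: [0.7, -0.9, -0.0]
gripper_width: 0.032
time_s: 26.75
eef_pos: [0.6282, -0.1762, 0.0466]
orientation: [0.635, 0.772, 0.0, 0.0]
wrist_force: [-1.3, 0.9, 4.2]
gripper_width: 0.032
```

```bash
python3 -m inch '[[[0,0,-0.05,0,42],[0,0,-0.05,0,50],[0,0,-0.05,0,62],[0,0,-0.05,0,62],[0,0,-1,0,62],[0,0,-4,0,62],[0,0,-8,0,62],[2,-1.3,-9.5,0,100],[5,-3.3,-9.5,0,100],[8,-5.3,-9.5,0,100],[11,-7.3,-9.5,0,100],[14,-9.3,-9.5,0,100],[17,-11.3,-9.5,0,100],[18.9,-12.6,-9.5,0,100],[18.9,-12.6,-8,0,100],[18.9,-12.6,-5,0,100],[18.9,-12.6,-5,0,100],[18.9,-12.6,-5,0,100]]]' 50
python3 go.py .4681,-.0146,.0415; python3 - <<'E'
from h import *
p=snapshot("side");save(p,"s9.png",(210,120,200,150),4)
f=lambda X:((np.array(proj(p,X))-(210,120))*4).round()
print(f((.4681,-.0146,.033)))
E
```

```text
time_s: 28.55
eef_pos: [0.4675, -0.0148, 0.096]
orientation: [0.635, 0.772, -0.0, -0.0]
wrist_force: [-0.1, 1.0, 0.6]
gripper_width: 0.0852
t 28.55 p [ 0.4675 -0.0148  0.096 ] yaw_y 11.11 tilt [-0.001  0.    -1.   ] w 0.0852 F [-0.1  1.   0.6] j6 -0.38
.4681,-.0146,.0415 -> [0.01 0.06 5.45]
[157. 313.]
```

View pics/s9.png

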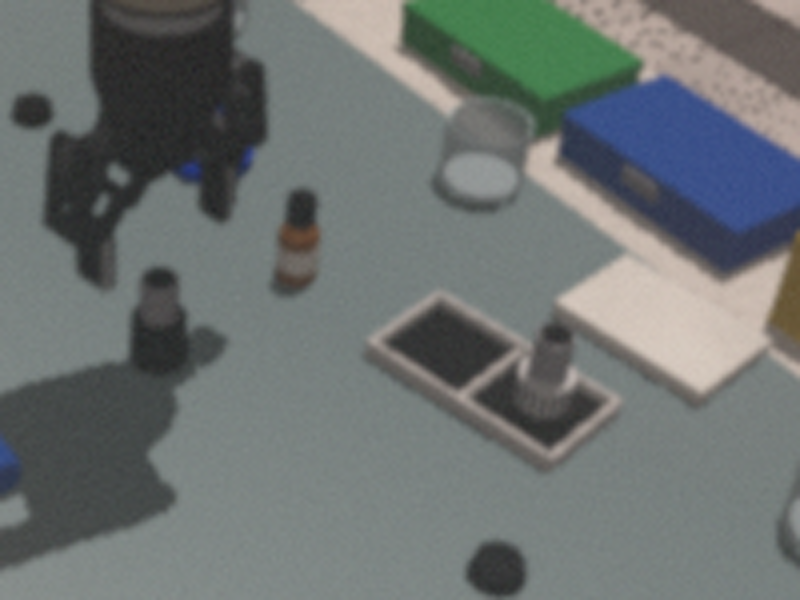

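Silver stands in the centre of the right bay (545,390), the bottle is upright, and black (160,320) is under the jaws. Gripping black.

```bash
python3 -m inch '[[[0,0,2,0,100],[0,0,4,0,100],[0,0,5,0,100],[0,0,5.4,0,100],[0,0,5.4,0,100],[0,0,5.4,0,60],[0,0,5.4,0,40],[0,0,5.4,0,25],[0,0,5.4,0,25],[0,0,5.4,0,25],[0,0,5.4,0,25],[0,0,5.4,0,25],[0,0,5.4,0,25]]]' 50; python3 go.py .6152,-.1122,.13
```

```text
time_s: 29.9
eef_pos: [0.4687, -0.0151, 0.0426]
orientation: [0.635, 0.772, 0.0, 0.001]
wrist_force: [-0.2, 0.0, 5.8]
gripper_width: 0.0322
t 29.9 p [ 0.4687 -0.0151  0.0426] yaw_y 11.1 tilt [ 0.001 -0.    -1.   ] w 0.0322 F [-0.2  0.   5.8] j6 -0.38
.6152,-.1122,.13 -> [-12.36  12.52  -8.71]
```

```bash
python3 -m inch '[[[0,0,-1,0,25],[0,0,-3,0,25],[0,0,-6,0,25],[-1.4,1.4,-9,0,25],[-3.5,3.5,-9,0,25],[-5.6,5.6,-9,0,25],[-7.7,7.8,-9,0,25],[-9.8,10,-9,0,25],[-11.5,11.7,-9,0,25],[-12.4,12.5,-9,0,25],[-12.4,12.5,-7,0,25],[-12.4,12.5,-4.5,0,25],[-12.4,12.5,-3,0,25],[-12.4,12.5,-2.5,0,25],[-12.4,12.5,-2.5,0,25],[-12.4,12.5,-2.5,0,25]]]';  python3 go.py .6152,-.1122,.0466; python3 - <<'E'
from h import *
p=snapshot("side");save(p,"s10.png",(270,150,160,120),4.5)
f=lambda X:((np.array(proj(p,X))-(270,150))*4.5).round()
for z in (.0278,.0618): print(f((.6152,-.1122,z)))
E
```

```text
time_s: 31.5
eef_pos: [0.615, -0.1125, 0.0678]
orientation: [0.635, 0.772, 0.0, 0.001]
wrist_force: [0.0, 0.5, -0.5]
gripper_width: 0.0321
t 31.5 p [ 0.615  -0.1125  0.0678] yaw_y 11.12 tilt [ 0.001 -0.    -1.   ] w 0.0321 F [ 0.   0.5 -0.5] j6 -0.49
.6152,-.1122,.0466 -> [0.03 0.02 2.12]
[239. 234.]
[248. 184.]
```

View pics/s10.png

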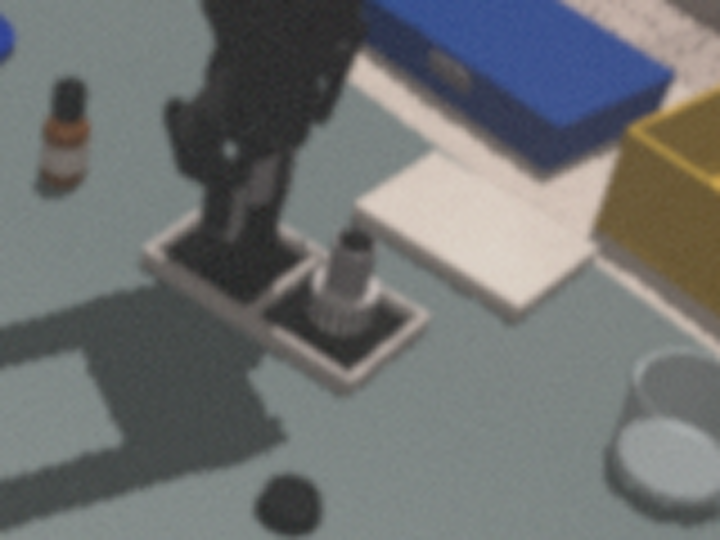

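The black eyepiece hangs over the left bay (235,255). Lowering it.

```bash
python3 -m inch '[[[0,0,0.5,0,25],[0,0,1.2,0,25],[0,0,1.6,0,25],[0,0,1.8,0,25],[0,0,1.9,0,25],[0,0,2,0,25],[0,0,2,0,25]]]';python3 -m inch '[[[0,0,0.05,0,25],[0,0,0.05,0,25]]]';python3 -m inch '[[[0,0,0.05,0,25],[0,0,0.05,0,25]]]'
```

```text
time_s: 32.25
eef_pos: [0.6145, -0.1126, 0.0468]
orientation: [0.635, 0.772, 0.0, 0.0]
wrist_force: [-0.0, -0.6, -1.1]
gripper_width: 0.0321
time_s: 32.45
eef_pos: [0.6147, -0.1126, 0.0467]
orientation: [0.635, 0.772, 0.0, 0.0]
wrist_force: [-0.8, -0.0, 1.0]
gripper_width: 0.032
time_s: 32.65
eef_pos: [0.6147, -0.1126, 0.0467]
orientation: [0.635, 0.772, 0.0, 0.0]
wrist_force: [-2.0, 0.4, 4.9]
gripper_width: 0.0321
```

```bash
python3 -m inch '[[[0,0,-0.05,0,42],[0,0,-0.05,0,50],[0,0,-0.05,0,62],[0,0,-0.05,0,62],[0,0,-1,0,62],[0,0,-4,0,62],[0,0,-8,0,62],[0,-2,-12,0,62],[3,-5,-16,0,62],[7,-8,-19,0,62],[11,-11,-20,0,62],[14,-13,-20,0,62],[14,-15,-20,0,62],[14,-18,-20,0,62],[14,-18,-20,0,62],[14,-18,-20,0,62],[14,-18,-20,0,62]]]' 50
python3 go.py; python3 - <<'E'
from h import *
a=snapshot("side");b=snapshot("top")
save(a,"s11.png",(130,80,300,225),2.6);save(b,"t11.png",(110,120,300,140),2.6)
E
```

```text
time_s: 34.35
eef_pos: [0.4117, -0.01, 0.2465]
orientation: [0.635, 0.772, 0.0, 0.001]
wrist_force: [-0.8, 0.5, -0.3]
gripper_width: 0.0532
t 34.35 p [ 0.4117 -0.01    0.2465] yaw_y 11.09 tilt [ 0.002 -0.    -1.   ] w 0.0532 F [-0.8  0.5 -0.3] j6 -0.39
```

View pics/s11.png

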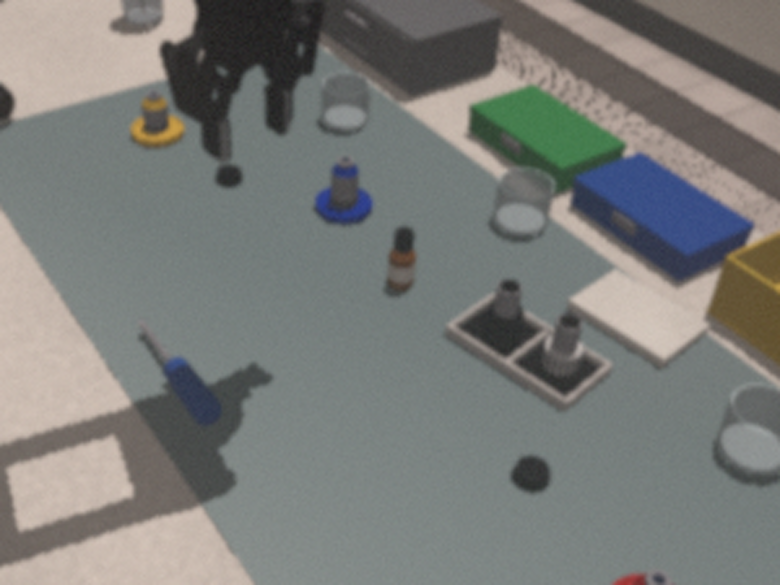

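View pics/t11.png

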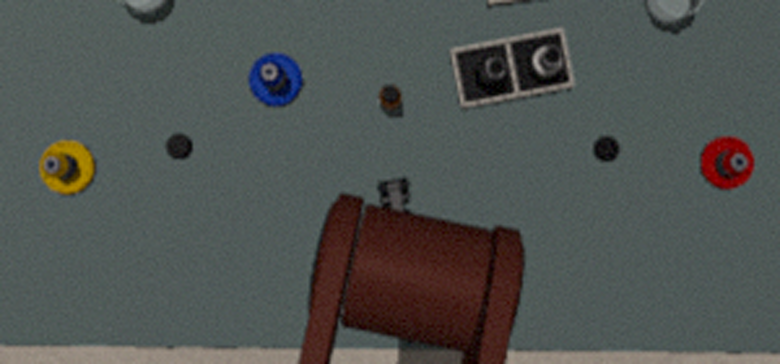

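All five parts stand upright in their places in both views, the bottle is standing, and the robot is clear of everything.

```bash
python3 -c "
from plant import finish_job;print(finish_job())"
```

```text
the job is handed in; nothing more can be done
None
```

I put away all five parts and handed the job in at about 34.5 s of the 99 s allowed. The blue, yellow and red objectives stand in the bases of their own colour. The silver eyepiece is in the tray's -y bay and the black one is in its +y bay.

- **Setting down:** I lowered each part in small steps until the wrist force showed contact, at most about 10 N, and only then opened the fingers. Contact came at the heights expected for each floor, to within about 1 mm.
- **Last check:** After I moved the arm clear, the top view showed all five parts standing upright in their places. The side view agreed for four, but its crop cut off most of the red base. A closer side view taken just after its release showed red upright. The oil bottle was standing.

**Disagreements along the way:**
- The networks gave some wrong labels, which I checked against the pictures.
- The blue objective's position differed by about 7 mm between the two views; I used a blend of the two.
- The tray sat about 4 mm from my first estimate, and I corrected for that before setting down the eyepieces.

No check failed.

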